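# Shut the dry cabinet and present the sample carrier

## Robot

A 7-joint arm with a two-finger parallel gripper is mounted at the origin on a cart in front of the work surface, level with it; the furniture and walls round the work are solid. World frame = base frame: x ahead of the robot, y to its left, z up, the work surface at z = 0. Lengths are in m, angles in rad, forces in N, time in s.
With the tool pointing down it reaches from about 0.4 to 0.85 m from the base axis. Payload 10.4 kg.
Tool frame: the origin (TCP) lies on the centre line of the jaws, within the pads' length; the fingertips stand 17 mm ahead of it and the grasp point (between the pads) lies 2 mm behind it; z points along the fingers, y is the line along which they close (so a half turn about z gives the same grasp; the last joint's range is limited). The gripper opens to 85 mm and grips with 20 to 120 N. Pads are 22 mm wide; open, the fingers measure 114 mm over their backs; the gripper's body (76 mm by 85 mm) begins 54 mm behind the grasp point. The pads swing forward as they close: fully open they stand 13 mm farther back than shut.
Start: joints at [1.081, 0.332, -0.065, 1.46, 0.022, 1.35, -0.088], TCP at [0.281, -0.558, 0.219] pointing down, gripper open.
Joint ranges: [-2.6, 2.6], [-0.5, 2.12], [-1.47, 1.34], [0.16, 2.42], [-1.27, 4.41], [0.06, 2.06], [-2.6, 2.6]. Speed limits (rad/s): [2.22, 2.22, 2.79, 2.79, 3.14, 3.14, 3.14].

## Interface

Orientations are given as a unit quaternion [x, y, z, w].
In Python, from workcell import sensors, imaging, order, spotter gives the robot as it stands. The module is installed in compiled form; this text tells all that it offers.
- The arm moves only by the shell command python3 -m inch 'ROWS' [FORCE]. ROWS is JSON, a list that holds one entry, the list of rows, each a list of 7 numbers: the shift along the tool's x, y, z in m, then the turn, a rotation vector about the tool's x, y, z in rad, then the closure, from -1 (fully open) to 1 (shut). In form: [[[x, y, z, ax, ay, az, hand], ...]]. A call has 1 to 10 rows; each row is the pose to reach, as a shift and turn from the pose commanded when the call began, along the tool's axes at that moment; what a row does not reach only later rows make up. A row lasts 1/10 s, in which the tool goes at most 50 mm and 8.59 degrees, less where a joint would pass 70% of its speed; a pose out of reach is approached as far as the arm can. A call with a gripper value outside its range is refused whole. The fingers move at their own pace and stop on an object; FORCE is the grip in N (left out, the last holds). Time passes only in rows, so rows that repeat a pose let the fingers close. It gives the time, the measured TCP pose, the force, the opening and the grip force at its end, in the units of the state.
- sensors.get_obs(): the state, without advancing time (a new reading comes with each control period).
- imaging.camera(name): name is "scene" or "side" or "wrist"; returns the picture (384x512x3 uint8, blue, green, red); there is no depth.
- imaging.calibration(name): a dict with "mtx" (3x3 intrinsics, pixels), "R" (3x3) and "t" (3): a world point X has camera coordinates R X + t; the wrist camera has in their place "tool_from_camera" (4x4, takes a point from camera to tool coordinates, whose origin is the TCP and whose axes are the flange's). Camera axes: x right, y down, z forward; pixel columns grow to the right and rows downward; lengths in m; the calibration is good to about 2 mm. A picture is of the moment at which its call begins: read the wrist's pose just before it. calibration takes no time and is no camera call.
- order.hand_in(): hands the job in; it is judged then, once.
Trained networks look in the newest picture that a camera, given by its name, has taken for a name from the list of things; names that differ only in an ending like _2 or _b are one class to them, and where a whole thing is asked for, a point or a joint stands for the part that bears it (a point fixed in the world has none). Each returns a list of dicts, best first, with "conf" (0 to 1); they miss things now and then, are a little off and sometimes report something else, mostly with a low value. They report only what shows in the picture. A call takes as long as a camera call.
- spotter.look_for(label, camera): "pixel" ([column, row] in pixels, amid what is visible of it).
The state is a dict: "clock": time; "joint_pos": joint angles; "joint_velocities": joint speeds; "tau": joint torques, N m; "position": TCP position; "ee_rot": TCP orientation; "ft_force": force on the tool from outside, world axes, zero at the start; "torque": the same for the moment, N m; "grip_width": opening from 0.0 (shut) to 1.0 (fully open); "grasp_force": force on a finger pad.
Only numpy, scipy, OpenCV 4.12 (cv2) and the standard library are available. Lean on these libraries where they do the work, as an engineer would, in place of code of your own. Each camera call takes 0.05 s, during which the arm holds its last target. There are 200 camera calls.

## Task

The carrier with the three turned samples has been unloaded from the small dry cabinet. First push the cabinet door shut until it snaps home on its roller catch and stays shut by itself, and only then take the carrier by its overhead handle, lift it about 10 cm straight up off its stand with the samples standing in it, and keep it there over the stand, level and still, for at least two seconds. Finish while still holding it in the air, and do not disturb the other things on the bench.

Things in the scene. Friction and masses are not known exactly. Their poses are not given: they have to be found in the camera images.
- dry_cabinet: white bench cabinet 160 deep x 220 wide x 200 mm high, fixed; origin at the centre of its underside, local x from the door side to the back, y to its left seen from the front, z up. A grey door with a clear window covers the front (local x = -80 mm); the door is 14 mm thick, 220 mm wide and spans 11 to 195 mm above the bench, hinged at its left edge.
- cabinet_door (a joint): door angle in rad: 0 = shut, grows as it swings out to the robot; starts 0.5 to 0.95. Seated on the catch it reads below 0.025. It moves with under 1 N at the free edge and rests anywhere above 0.3; nearer shut a weak spring opens it again unless seated. Between 0.1 and 0.04 rad it takes some 4 to 6 N near the free edge to pass the sprung roller, which then pulls it shut.
- door_hinge (a point): a point on the vertical hinge axis (at local x = -80, y = +110 mm of the cabinet), 160 mm above the bench; fixed to the cabinet, with the cabinet's axes.
- door_push (a point): point on the door's outer face (16 mm outward of the hinge axis), 185 mm along the door from the hinge, 35 mm from the free edge, 160 mm above the bench; moves with the door. Local x points into the door (push this way), y along it to the hinge, z up. The face is flat here; a black pull knob stands out 22 mm near the free edge 75 mm lower.
- rest_stand: low stand fixed on the dark mat, dark plate 172 x 110 mm with two blue rails whose tops are 28 mm above its origin and carry the carrier; small blue end lips rise 6 mm above the rails, 5 mm beyond the carrier's ends. Origin at the centre of the underside, x along the rails, z up.
- carrier_grip (a point): centre of the black grip, 60 long (x) x 14 wide (y, pinch here) x 20 mm high, on the handle bar along the length (x) of an aluminium tray 140 x 104 x 18 mm with four compartments. 96 mm above the tray's underside, 124 mm above the stand's origin at first; 33 mm free under the bar. Loaded 0.35 to 0.65 kg, a little off centre: grip with 30 to 40 N. z up when level.
- sample_short_mid (a point): centre of the short bright metal turned sample, 22 mm diameter, 34 mm high, standing loose in a tray compartment; z is its axis.
- sample_ringed_mid (a point): centre of the brass-yellow turned sample with a black ring line, 30 mm diameter, 22 mm high, standing loose in a tray compartment; z is its axis.
- sample_tall_mid (a point): centre of the tall metal turned sample, 20 mm diameter, 50 mm high, standing loose in a tray compartment; z is its axis.
- hex_key_5: black hex key 37 x 89 x 7 mm lying towards the back of the bench; leave alone. Origin under its centre.
- star_knob: black star-shaped knob 36 x 40 x 19 mm right of the stand; leave alone. Origin under its centre.
- lens_wipes: blue and white carton 60 x 90 x 28 mm; leave alone. Origin under its centre.
- usb_stick: black memory stick 17 x 55 x 9 mm; leave alone. Origin under its centre.
- pen_1: white marker pen with red cap, 17 x 135 x 16 mm, lying; leave alone. Origin under its centre.

How it is judged:
On the way, in this order (a step that is already met when the one before it is completed fails the run):
1. the door is seated on its catch, not being pushed, with the carrier still on its stand (value of joint cabinet_door below 0.025 rad and contact force between each of the arm, the fingers and dry_cabinet below 0.5 N and z of carrier_grip in the frame of rest_stand below 0.13 m), for 0.3 s.
2. the carrier is held about 10 cm (6 to 16 cm) above its stand, level, still and with its samples, for 1.5 s (z of carrier_grip in the frame of rest_stand between 0.184 and 0.284 m and horizontal distance between carrier_grip and rest_stand below 0.06 m and angle between carrier_grip's own z axis and vertical below 0.12 rad and linear speed of carrier below 0.03 m/s and angular speed of carrier below 0.2 rad/s and contact force between the fingers and carrier above 1 N and contact force between carrier and rest_stand below 0.1 N and value of joint cabinet_door below 0.025 rad and x of sample_short_mid in the frame of carrier_grip between -0.066 and 0.066 m and y of sample_short_mid in the frame of carrier_grip between -0.048 and 0.048 m and z of sample_short_mid in the frame of carrier_grip between -0.08 and -0.067 m and angle between each of sample_short_mid, sample_ringed_mid, sample_tall_mid's own z axis and vertical below 0.2 rad and x of sample_ringed_mid in the frame of carrier_grip between -0.066 and 0.066 m and y of sample_ringed_mid in the frame of carrier_grip between -0.048 and 0.048 m and z of sample_ringed_mid in the frame of carrier_grip between -0.086 and -0.073 m and x of sample_tall_mid in the frame of carrier_grip between -0.066 and 0.066 m and y of sample_tall_mid in the frame of carrier_grip between -0.048 and 0.048 m and z of sample_tall_mid in the frame of carrier_grip between -0.072 and -0.059 m), for 1.5 s.
At the end, for the whole second after the job is handed in: The gripper holds the carrier 60 to 160 mm above its place on the stand, within 60 mm sideways, tilted under 0.12 rad, still (under 30 mm/s, 0.2 rad/s), clear of the stand, the three samples upright (within 0.2 rad) in the tray; the door is seated (below 0.025 rad) (all of step 2); the arm keeps its last pose, push and grip.
It fails at once if a bystander is moved more than 30 mm (distance of any of hex_key_5, star_knob, lens_wipes, usb_stick, pen_1 from where it was at the start of the episode above 0.03 m).
It fails at once if the carrier is tipped more than 0.4 rad (angle between carrier_grip's own z axis and vertical above 0.4 rad).
It also fails if it takes over 61 s, if anything falls off the work surface, if the arm or the gripper's body presses on something with over 40 N, if the wrist force passes 120 N, or if a joint passes its speed limit or range.

## Working session

There is one attempt and no reset: what is moved stays moved. The work goes in short steps, Python scripts to look and compute and a shell command to move; the robot and the scene stay as the last step left them, time stands still between calls to the robot, and variables do not carry over. Pictures are saved under pics/ and viewed, at most 10 in all, crops included, and the job is handed in when it is done.

```bash
mkdir -p pics
cat > h.py <<'E'
import numpy as np,cv2
from workcell import sensors,imaging,order,spotter
from scipy.spatial.transform import Rotation as R
def cam(n):
    c=imaging.calibration(n);K=np.array(c['mtx'])
    if n=='wrist':
        s=sensors.get_obs();T=np.eye(4);T[:3,:3]=R.from_quat(s['ee_rot']).as_matrix();T[:3,3]=s['position']
        M=np.linalg.inv(T@np.array(c['tool_from_camera']));return K,M[:3,:3],M[:3,3]
    return K,np.array(c['R']),np.array(c['t']).ravel()
def ray(C,p):
    K,r,t=C;o=-r.T@t;d=r.T@np.linalg.inv(K)@np.array([p[0],p[1],1.]);return o,d
def onz(C,p,z):
    o,d=ray(C,p);return o+d*(z-o[2])/d[2]
def proj(C,X):
    K,r,t=C;q=K@(r@np.array(X)+t);return q[:2]/q[2]
def tri(Cs,ps):
    A=0;b=0
    for C,p in zip(Cs,ps):
        o,d=ray(C,p);d=d/np.linalg.norm(d);P=np.eye(3)-np.outer(d,d);A=A+P;b=b+P@o
    return np.linalg.solve(A,b)
E
python3 - <<'E'
from h import *
np.set_printoptions(precision=3,suppress=True)
for n in ['scene','side']:
    cv2.imwrite(f'pics/{n}0.png',cv2.resize(imaging.camera(n),None,fx=1.5,fy=1.5))
    C=cam(n);print(n,'cam at',-C[1].T@C[2])
    for l in ['dry_cabinet','door_push','carrier_grip','rest_stand','sample_tall_mid','star_knob','lens_wipes','usb_stick','pen_1','hex_key_5']:
        print(l,[(np.round(x['pixel'],1).tolist(),round(x['conf'],2),onz(C,x['pixel'],0).round(3)[:2]) for x in spotter.look_for(l,n)[:2]])
s=sensors.get_obs();print(s['clock'],s['position'],R.from_quat(s['ee_rot']).as_matrix())
E
```

```text
scene cam at [-0.467  0.484  0.638]
dry_cabinet [([138.3, 223.9], 0.6, array([0.743, 0.261]))]
door_push [([138.8, 243.1], 0.86, array([0.623, 0.289]))]
carrier_grip []
rest_stand []
sample_tall_mid [([334.1, 187.1], 0.59, array([ 0.671, -0.471]))]
star_knob []
lens_wipes [([246.5, 220.6], 0.65, array([ 0.593, -0.055]))]
usb_stick [([280.5, 240.7], 0.58, array([ 0.433, -0.085])), ([336.1, 187.6], 0.29, array([ 0.663, -0.475]))]
pen_1 [([251.0, 244.0], 0.66, array([0.459, 0.   ]))]
hex_key_5 []
side cam at [ 0.49  -1.33   0.918]
dry_cabinet [([259.7, 165.3], 0.6, array([0.551, 0.488]))]
door_push [([235.5, 161.1], 0.66, array([0.434, 0.529]))]
carrier_grip [([251.1, 280.1], 0.57, array([ 0.508, -0.318]))]
rest_stand [([244.4, 301.6], 0.78, array([ 0.488, -0.413])), ([235.3, 162.0], 0.56, array([0.434, 0.519]))]
sample_tall_mid [([268.1, 279.0], 0.48, array([ 0.562, -0.313]))]
star_knob [([259.6, 270.5], 0.69, array([ 0.536, -0.272])), ([271.6, 314.6], 0.42, array([ 0.567, -0.464]))]
lens_wipes [([259.7, 227.9], 0.83, array([ 0.541, -0.031]))]
usb_stick [([232.2, 234.1], 0.59, array([ 0.44 , -0.072])), ([232.4, 164.0], 0.56, array([0.42 , 0.497]))]
pen_1 [([233.7, 220.7], 0.45, array([0.442, 0.015]))]
hex_key_5 [([283.3, 217.6], 0.36, array([0.635, 0.04 ]))]
1.1 [ 0.281 -0.558  0.219] [[ 0.893  0.45   0.   ]
 [ 0.45  -0.893 -0.   ]
 [-0.     0.    -1.   ]]
```

View pics/scene0.png

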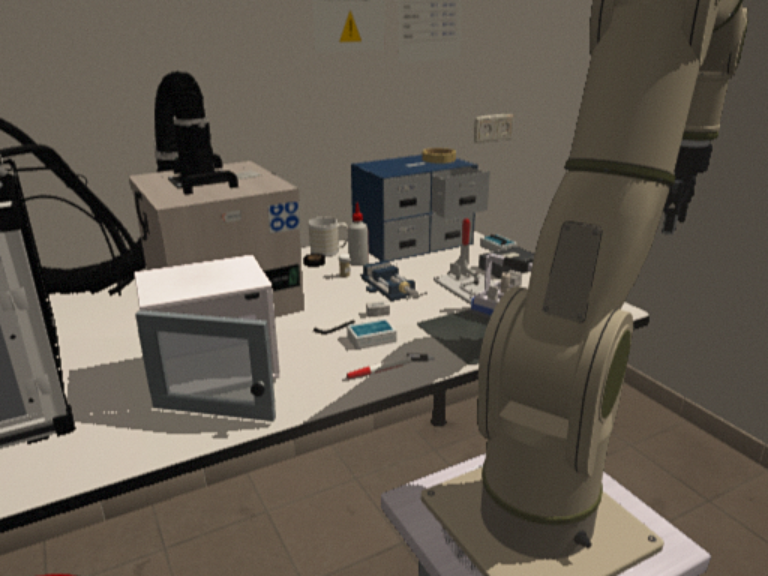

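View pics/side0.png

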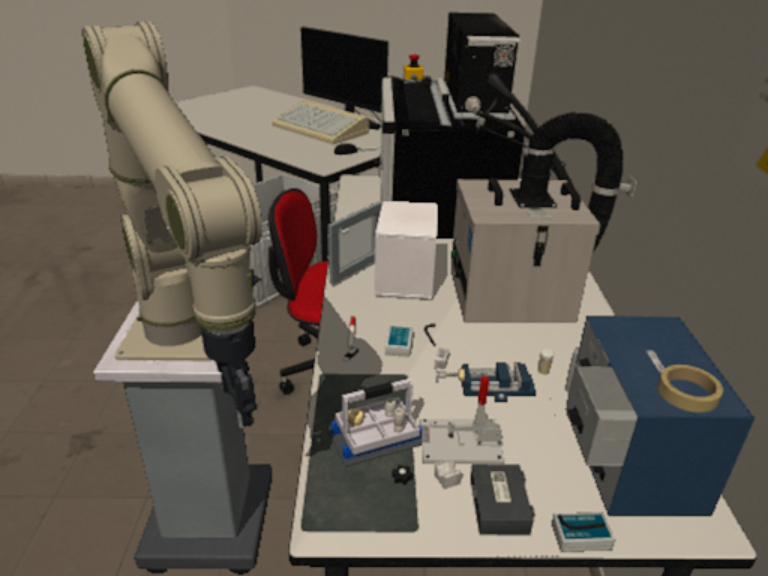

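The scene view shows the cabinet at left: its door is open, hinged on the left at about (138,312), with the free edge at about (270,321) in 1.5x pixels. The side view shows the carrier on its stand at about (378,425), the grip at (382,390), and the star knob at (402,474). I'll measure both now.

Run:
```python
from h import *
np.set_printoptions(precision=3,suppress=True)
S,D=cam('scene'),cam('side')
f=lambda C,p,z:onz(C,np.array(p)/1.5,z)[:2]
print('cab top scene BL BR FR',[f(S,p,.2) for p in [(136,271),(259,258),(273,292)]])
print('cab top side FL BL BR FR',[f(D,p,.2) for p in [(379,204),(438,205),(438,237),(376,236)]])
print('door top scene',[f(S,p,.195) for p in [(139,311),(272,320)]],'bottom',[f(S,p,.011) for p in [(152,405),(273,419)]])
print('door free top side',f(D,(331,239),.195),'bottom',f(D,(331,279),.011))
print('grip ends side',[f(D,p,.124) for p in [(365,393),(399,385)]])
print('stand lip corners', [f(D,p,.03) for p in [(345,465),(422,446),(332,425)]])
i=imaging.camera('side');cv2.imwrite('pics/c.png',cv2.resize(i[235:335,195:310],None,fx=6,fy=6,interpolation=cv2.INTER_CUBIC))
```

```text
cab top scene BL BR FR [array([0.678, 0.384]), array([0.628, 0.164]), array([0.464, 0.194])]
cab top side FL BL BR FR [array([0.513, 0.37 ]), array([0.683, 0.37 ]), array([0.665, 0.159]), array([0.504, 0.159])]
door top scene [array([0.511, 0.406]), array([0.375, 0.227])] bottom [array([0.517, 0.413]), array([0.377, 0.24 ])]
door free top side [0.389 0.148] bottom [0.378 0.263]
grip ends side [array([ 0.483, -0.378]), array([ 0.55 , -0.353])]
stand lip corners [array([ 0.448, -0.476]), array([ 0.596, -0.424]), array([ 0.417, -0.367])]
```

View pics/c.png

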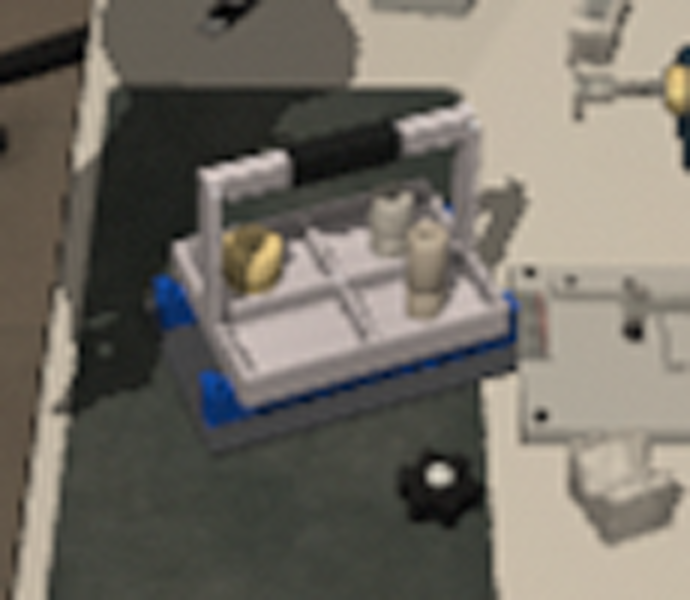

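The crop shows the carrier with its black grip spanning (295,165) to (398,140). The samples stand upright: brass at the left, short and tall at the right. The first move goes above the carrier for a wrist look, on the way to the cabinet.

```bash
python3 -m inch '[[[0.04,-0.006,-0.03,0,0,0.03,-1],[0.09,-0.012,-0.06,0,0,0.06,-1],[0.14,-0.02,-0.08,0,0,0.09,-1],[0.19,-0.027,-0.1,0,0,0.11,-1],[0.235,-0.033,-0.12,0,0,0.11,-1],[0.276,-0.038,-0.12,0,0,0.11,-1],[0.276,-0.038,-0.12,0,0,0.11,-1],[0.276,-0.038,-0.12,0,0,0.11,-1],[0.276,-0.038,-0.12,0,0,0.11,-1]]]' 35
python3 - <<'E'
from h import *
np.set_printoptions(precision=3,suppress=True)
s=sensors.get_obs();print(s['position'],R.from_quat(s['ee_rot']).as_matrix(),abs(s['joint_velocities']).max() if hasattr(s['joint_velocities'],'max') else '')
W=cam('wrist');i=imaging.camera('wrist');cv2.imwrite('pics/w1.png',cv2.resize(i,None,fx=1.5,fy=1.5))
for l in ['carrier_grip','rest_stand','star_knob','sample_tall_mid']:
    print(l,[(x['pixel'],round(x['conf'],2),onz(W,x['pixel'],.124)) for x in spotter.look_for(l,'wrist')[:2]])
E
```

```text
clock: 2.05
position: [0.5095, -0.4011, 0.3386]
ee_rot: [0.984, 0.177, -0.001, 0.0]
ft_force: [-0.6, -0.7, -0.3]
grip_width: 1.001
grasp_force: 0.0
[ 0.51  -0.401  0.339] [[ 0.938  0.348 -0.001]
 [ 0.348 -0.938 -0.   ]
 [-0.001  0.    -1.   ]] 0.02000765319133582
carrier_grip [([229.5, 136.6], 0.91, array([ 0.523, -0.371,  0.124]))]
rest_stand [([222.4, 77.6], 0.86, array([ 0.579, -0.343,  0.124]))]
star_knob [([312.4, 128.3], 0.69, array([ 0.563, -0.453,  0.124]))]
sample_tall_mid [([247.1, 113.6], 0.56, array([ 0.553, -0.38 ,  0.124]))]
```

View pics/w1.png

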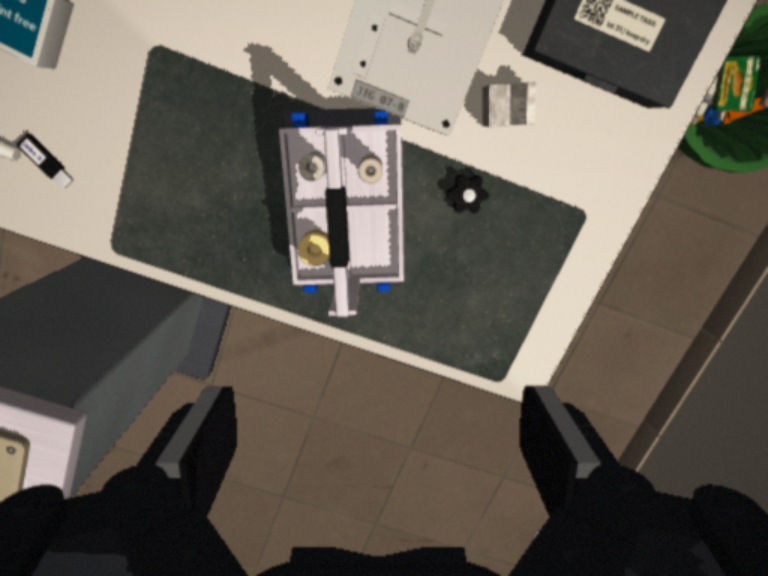

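The wrist view shows the black grip at about (338,227) in 1.5x pixels, the stand beneath it, the three samples upright, and the star knob clear at (466,192). Next I'll go to the door.

```bash
python3 -m inch '[[[0.018,-0.045,0,0,0,0.06,0],[0.036,-0.09,0,0,0,0.12,1],[0.054,-0.135,0,0,0,0.18,1],[0.072,-0.18,0,0,0,0.24,1],[0.09,-0.225,0,0,0,0.3,1],[0.11,-0.27,0,0,0,0.36,1],[0.131,-0.325,0,0,0,0.4,1],[0.131,-0.325,0,0,0,0.4,1]]]'
python3 -m inch '[[[-0.02,-0.04,0,0,0,0.06,1],[-0.04,-0.08,0,0,0,0.12,1],[-0.06,-0.12,0,0,0,0.18,1],[-0.08,-0.16,0,0,0,0.24,1],[-0.1,-0.2,0,0,0,0.3,1],[-0.12,-0.24,0,0,0,0.36,1],[-0.14,-0.28,0,0,0,0.42,1],[-0.16,-0.32,0,0,0,0.48,1],[-0.175,-0.333,0,0,0,0.5,1],[-0.175,-0.333,0,0,0,0.5,1]]]'
python3 - <<'E'
from h import *
np.set_printoptions(precision=3,suppress=True)
print(np.array(imaging.calibration('wrist')['tool_from_camera']))
s=sensors.get_obs();print(s['clock'],s['position'],R.from_quat(s['ee_rot']).as_matrix(),s['grip_width'])
W=cam('wrist');i=imaging.camera('wrist');cv2.imwrite('pics/w2.png',cv2.resize(i,None,fx=1.5,fy=1.5));np.save('W2.npy',np.hstack([W[0],W[1],W[2][:,None]]))
S=cam('scene');i=imaging.camera('scene')
for l in ['door_push','door_hinge']:
    print(l,[(x['pixel'],round(x['conf'],2)) for x in spotter.look_for(l,'wrist')[:2]])
E
```

```text
clock: 3.1
position: [0.5196, -0.0433, 0.3397]
ee_rot: [1.0, -0.018, 0.001, -0.001]
ft_force: [0.1, 0.1, 0.7]
grip_width: 0.001
grasp_force: 0.0
clock: 4.1
position: [0.3756, 0.2548, 0.3525]
ee_rot: [0.968, -0.252, 0.007, -0.008]
ft_force: [-1.2, -0.2, 2.1]
grip_width: 0.002
grasp_force: 0.0
[[-0.    -0.947 -0.322  0.084]
 [ 1.    -0.    -0.    -0.   ]
 [ 0.    -0.322  0.947 -0.154]
 [ 0.     0.     0.     1.   ]]
4.1 [0.376 0.255 0.353] [[ 0.873 -0.488  0.018]
 [-0.488 -0.873  0.012]
 [ 0.01  -0.019 -1.   ]] 0.0018423035534888177
door_push [([171.8, 132.2], 0.94)]
door_hinge [([126.2, 61.3], 0.74)]
```

View pics/w2.png

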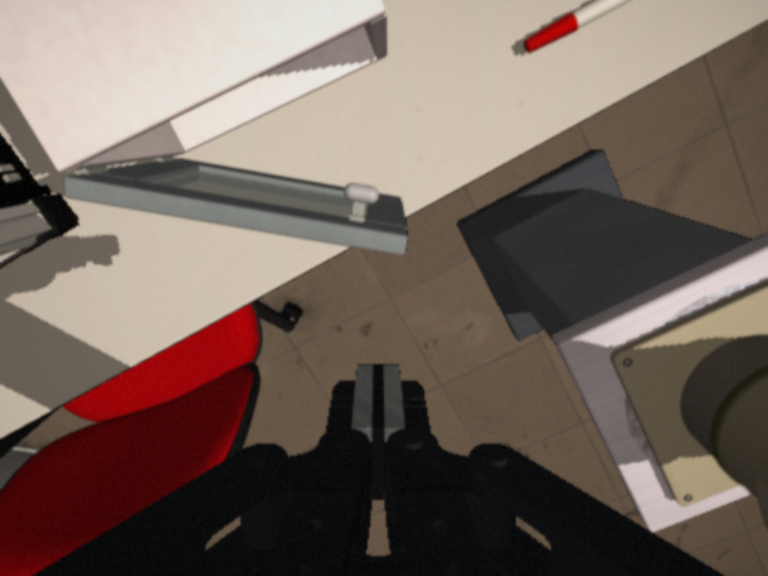

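The wrist view shows the door's top face as a grey strip whose outer edge runs (70,198) to (405,253). The cabinet's front top edge runs about (62,172) to (383,14), and the closed fingers sit in front of the door.

Run:
```python
from h import *
np.set_printoptions(precision=3,suppress=True)
m=np.load('W2.npy');W=(m[:,:3],m[:,3:6],m[:,6])
f=lambda p,z:onz(W,np.array(p)/1.5,z)[:2]
a,b=f((70,198),.195),f((405,253),.195);c,d=f((62,172),.2),f((383,14),.2)
print('door outer',a,b,np.linalg.norm(a-b),'inner edge',f((68,178),.195),f((405,225),.195));print('cab front',c,d,np.linalg.norm(c-d))
u=(b-a)/np.linalg.norm(b-a);v=(d-c)/np.linalg.norm(d-c)
n=np.array([-u[1],u[0]]);nv=np.array([-v[1],v[0]])
th=np.arcsin(v[1]*u[0]*1-v[0]*u[1]);print('theta',th,'u',u,'v',v,'n',n,nv)
H=c-0*v;print('hinge from door',b-u*.22+n*.016,'hinge from cab',c)
h=(b-u*.22+n*.016+c)/2
for t in np.linspace(abs(th),0,6):
    r=R.from_euler('z',-t).as_matrix()[:2,:2];uu=r@v;nn=r@nv;print(round(t,2),'push pt',h+uu*.185-nn*.016,'tcp(12mm out)',h+uu*.185-nn*.028)
s=sensors.get_obs();print(s['position'],s['joint_pos'])
Wp=cam('wrist')
```

```text
door outer [0.505 0.409] [0.372 0.24 ] 0.2149022925075888 inner edge [0.516 0.401] [0.388 0.232]
cab front [0.519 0.399] [0.498 0.186] 0.21391396605220622
theta 0.5730873600819372 u [-0.623 -0.782] v [-0.099 -0.995] n [ 0.782 -0.623] [ 0.995 -0.099]
hinge from door [0.521 0.403] hinge from cab [0.519 0.399]
0.57 push pt [0.392 0.266] tcp(12mm out) [0.383 0.274]
0.46 push pt [0.409 0.252] tcp(12mm out) [0.398 0.259]
0.34 push pt [0.426 0.241] tcp(12mm out) [0.416 0.246]
0.23 push pt [0.445 0.231] tcp(12mm out) [0.434 0.235]
0.11 push pt [0.465 0.224] tcp(12mm out) [0.453 0.226]
0.0 push pt [0.486 0.218] tcp(12mm out) [0.474 0.22 ]
[0.376 0.254 0.352] [ 0.755 -0.182 -1.249  1.62  -0.173  1.558 -2.572]
```

```bash
python3 -m inch '[[[-0.012,-0.008,0.01,0,0,-0.1,1],[-0.024,-0.016,0.025,0,0,-0.2,1],[-0.037,-0.025,0.04,0,0,-0.3,1],[-0.037,-0.025,0.052,0,0,-0.4,1],[-0.037,-0.025,0.052,0,0,-0.45,1],[-0.037,-0.025,0.052,0,0,-0.45,1],[-0.037,-0.025,0.052,0,0,-0.45,1]]]'
python3 - <<'E'
from h import *
np.set_printoptions(precision=3,suppress=True)
s=sensors.get_obs();print(s['position'],R.from_quat(s['ee_rot']).as_matrix(),np.array(s['joint_pos']))
E
```

```text
clock: 5.0
position: [0.3561, 0.2954, 0.3005]
ee_rot: [1.0, -0.03, 0.009, -0.007]
ft_force: [-1.1, -0.0, 1.5]
grip_width: 0.002
grasp_force: 0.0
[0.356 0.295 0.301] [[ 0.998 -0.059  0.018]
 [-0.059 -0.998  0.013]
 [ 0.017 -0.014 -1.   ]] [ 0.653 -0.103 -1.324  1.701 -0.1    1.445 -2.29 ]
```

```bash
python3 -m inch '[[[0,0,0.04,0,0,0,1],[0,0,0.08,0,0,0,1],[0,0,0.12,0,0,0,1],[0,0,0.135,0,0,0,1],[0,0,0.135,0,0,0,1],[0,0,0.135,0,0,0,1]]]'
python3 - <<'E'
from h import *
np.set_printoptions(precision=3,suppress=True)
s=sensors.get_obs();print(s['position'],R.from_quat(s['ee_rot']).as_matrix(),np.array(s['joint_pos']),s['ft_force'])
i=imaging.camera('wrist');cv2.imwrite('pics/w3.png',i)
E
```

```text
clock: 5.6
position: [0.3585, 0.2977, 0.1662]
ee_rot: [1.0, -0.029, 0.009, -0.007]
ft_force: [0.3, 0.4, -0.5]
grip_width: -0.0
grasp_force: 0.0
[0.358 0.298 0.166] [[ 0.998 -0.058  0.018]
 [-0.058 -0.998  0.013]
 [ 0.017 -0.014 -1.   ]] [ 0.5    0.174 -1.36   1.904  0.189  1.186 -2.553] [ 0.276  0.388 -0.524]
```

View pics/w3.png

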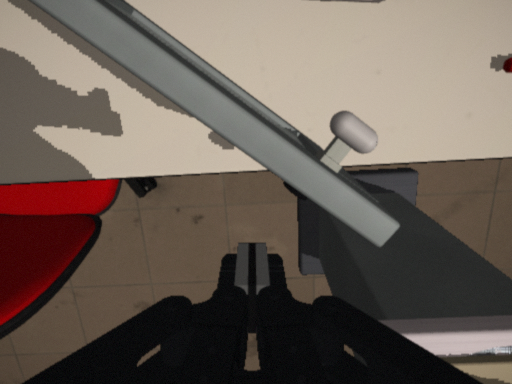

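The wrist view (unscaled) shows the closed fingers at about (252,260), in front of the door's outer face, whose strip runs from (60,0) to (385,235). Now I push the door along its arc.

```bash
python3 -m inch '[[[0.008,0.007,0,0,0,-0.1,1],[0.016,0.014,0,0,0,-0.2,1],[0.026,0.022,0,0,0,-0.25,1],[0.034,0.03,0,0,0,-0.25,1],[0.042,0.037,0,0,0,-0.25,1],[0.052,0.043,0,0,0,-0.25,1],[0.061,0.048,0,0,0,-0.25,1],[0.07,0.053,0,0,0,-0.25,1],[0.08,0.058,0,0,0,-0.25,1],[0.08,0.058,0,0,0,-0.25,1]]]'
python3 - <<'E'
from h import *
np.set_printoptions(precision=3,suppress=True)
s=sensors.get_obs();print(s['position'],R.from_quat(s['ee_rot']).as_matrix(),np.array(s['joint_pos']),s['ft_force'])
i=imaging.camera('wrist');cv2.imwrite('pics/w4.png',i)
E
```

```text
clock: 6.65
position: [0.4361, 0.2338, 0.1659]
ee_rot: [0.995, 0.095, 0.009, -0.005]
ft_force: [-0.2, 0.7, 0.4]
grip_width: -0.002
grasp_force: 0.0
[0.436 0.234 0.166] [[ 0.982  0.189  0.017]
 [ 0.189 -0.982  0.013]
 [ 0.019 -0.009 -1.   ]] [ 0.584  0.294 -1.308  1.838  0.305  1.218 -2.195] [-0.207  0.744  0.425]
```

View pics/w4.png

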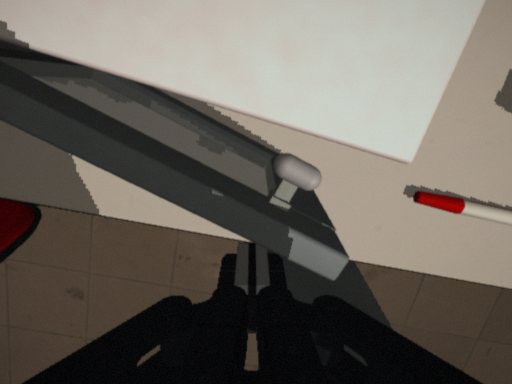

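The door is following the fingers, which touch its face near (255,245), and the gap to the cabinet front is closing. I continue slowly past the catch.

```bash
python3 -m inch '[[[0.005,0.004,0,0,0,0,1],[0.01,0.008,0,0,0,0,1],[0.015,0.011,0,0,0,0,1],[0.019,0.013,0,0,0,0,1],[0.023,0.015,0,0,0,0,1],[0.026,0.017,0,0,0,0,1],[0.029,0.018,0,0,0,0,1],[0.032,0.02,0,0,0,0,1],[0.032,0.02,0,0,0,0,1]]]'
python3 - <<'E'
from h import *
np.set_printoptions(precision=3,suppress=True)
s=sensors.get_obs();print(s['position'],s['ft_force'])
E
```

```text
clock: 7.6
position: [0.4705, 0.2212, 0.1665]
ee_rot: [0.995, 0.096, 0.01, -0.005]
ft_force: [-0.5, 0.1, -0.0]
grip_width: 0.001
grasp_force: 0.2
[0.47  0.221 0.166] [-0.47  0.07 -0.03]
```

```bash
python3 -m inch '[[[0.002,0.001,0,0,0,0,1],[0.004,0.001,0,0,0,0,1],[0.004,0.001,0,0,0,0,1]]]'
python3 -m inch '[[[0.002,0.001,0,0,0,0,1],[0.004,0.001,0,0,0,0,1],[0.004,0.001,0,0,0,0,1]]]'
python3 - <<'E'
from h import *
np.set_printoptions(precision=3,suppress=True)
W=cam('wrist');i=imaging.camera('wrist');cv2.imwrite('pics/w5.png',cv2.resize(i,None,fx=1.5,fy=1.5));np.save('W5.npy',np.hstack([W[0],W[1],W[2][:,None]]))
E
```

```text
clock: 7.9
position: [0.4739, 0.2207, 0.1665]
ee_rot: [0.995, 0.096, 0.009, -0.005]
ft_force: [-3.3, -1.6, 1.3]
grip_width: -0.001
grasp_force: 1.6
clock: 8.2
position: [0.4745, 0.2206, 0.1662]
ee_rot: [0.995, 0.097, 0.006, -0.004]
ft_force: [-23.0, -6.4, 14.7]
grip_width: 0.001
grasp_force: 10.9
```

View pics/w5.png

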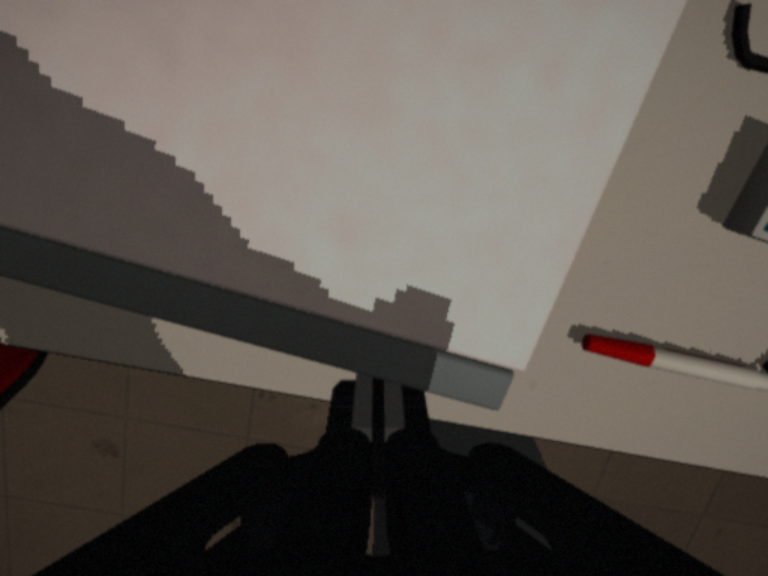

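The door strip now lies flush along the cabinet front, (0,245) to (510,390), and the force rose against a hard stop, so it is shut. I back off and check that it stays.

```bash
python3 -m inch '[[[-0.01,0,0,0,0,0,1],[-0.03,0,0,0,0,0,1],[-0.05,0,0,0,0,0,1],[-0.05,0,-0.03,0,0,0,1],[-0.05,0,-0.07,0,0,0,1],[-0.05,0,-0.11,0,0,0,1],[-0.05,0,-0.15,0,0,0,1],[-0.05,0,-0.15,0,0,0,1],[-0.05,0,-0.15,0,0,0,1]]]'
python3 - <<'E'
from h import *
np.set_printoptions(precision=3,suppress=True)
s=sensors.get_obs();print(s['position'],R.from_quat(s['ee_rot']).as_matrix(),np.array(s['joint_pos']),s['ft_force'])
W=cam('wrist');i=imaging.camera('wrist');cv2.imwrite('pics/w6.png',cv2.resize(i,None,fx=1.5,fy=1.5));np.save('W6.npy',np.hstack([W[0],W[1],W[2][:,None]]))
m=cv2.imread('pics/w1.png')  # grip points of first wrist look
T=np.eye(4);T[:3,:3]=R.from_quat([0.984,0.177,-0.001,0]).as_matrix();T[:3,3]=[.5095,-.4011,.3386]
c=imaging.calibration('wrist');M=np.linalg.inv(T@np.array(c['tool_from_camera']));C=(np.array(c['mtx']),M[:3,:3],M[:3,3])
f=lambda p,z:onz(C,np.array(p)/1.5,z)
print('bar z.124+.01',f((337,188),.134),f((339,267),.134),'bar ends',f((333,128),.132),f((342,312),.132))
print('tray rim corners z.046',[f(p,.046) for p in [(280,130),(402,125),(404,281),(294,286)]])
E
```

```text
clock: 9.15
position: [0.4272, 0.2093, 0.3161]
ee_rot: [0.995, 0.096, 0.011, -0.005]
ft_force: [0.4, 0.3, -0.4]
grip_width: 0.002
grasp_force: 0.0
[0.427 0.209 0.316] [[ 0.982  0.19   0.021]
 [ 0.19  -0.982  0.011]
 [ 0.022 -0.007 -1.   ]] [ 0.902 -0.006 -1.41   1.644 -0.006  1.475 -1.887] [ 0.434  0.264 -0.353]
bar z.124+.01 [ 0.534 -0.362  0.134] [ 0.479 -0.382  0.134] bar ends [ 0.572 -0.346  0.132] [ 0.445 -0.396  0.132]
tray rim corners z.046 [array([ 0.55 , -0.298,  0.046]), array([ 0.59 , -0.394,  0.046]), array([ 0.46 , -0.447,  0.046]), array([ 0.42 , -0.351,  0.046])]
```

View pics/w6.png

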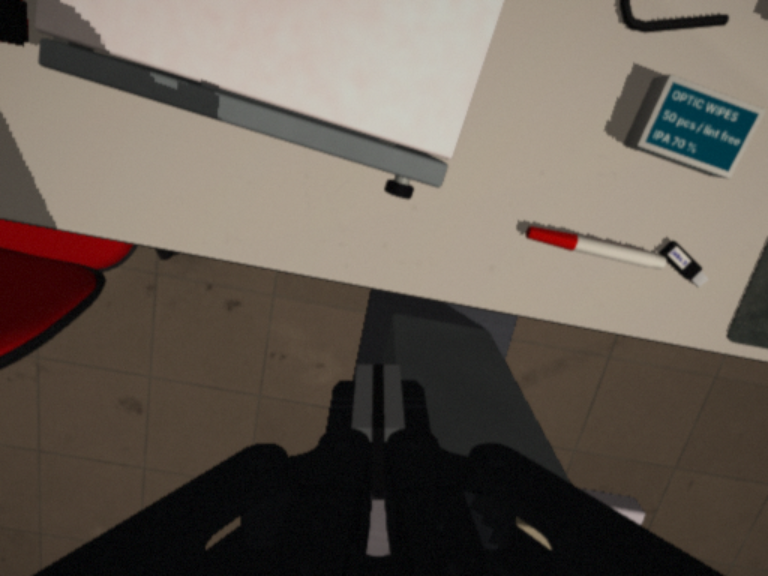

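The wrist view shows the door flush along the cabinet front, (40,60) to (445,170), staying shut with nothing touching it. The marker, stick and wipes are undisturbed. The grip lies at about (0.506, -0.372) with yaw 0.375, so I head back to it.

```bash
python3 -m inch '[[[0.008,0.045,-0.003,0,0,0,0],[0.017,0.09,-0.006,0,0,-0.03,-1],[0.026,0.135,-0.01,0,0,-0.06,-1],[0.034,0.18,-0.014,0,0,-0.09,-1],[0.042,0.225,-0.018,0,0,-0.12,-1],[0.052,0.275,-0.02,0,0,-0.15,-1],[0.052,0.275,-0.02,0,0,-0.185,-1],[0.052,0.275,-0.02,0,0,-0.185,-1]]]'
cat > go.py <<'E'
import sys
from h import *
np.set_printoptions(precision=3,suppress=True)
x,y,z,a=map(float,sys.argv[1:5])
s=sensors.get_obs();A=R.from_quat(s['ee_rot']);B=R.from_euler('z',a)*R.from_euler('x',np.pi)
print('now',s['clock'],s['position'],'shift',A.inv().apply(np.array([x,y,z])-s['position']),'turn',(A.inv()*B).as_rotvec(),'q',np.array(s['joint_pos']),'f',s['ft_force'])
E
python3 go.py .506 -.372 .30 .375
```

```text
clock: 10.0
position: [0.5297, -0.0517, 0.3324]
ee_rot: [0.982, 0.187, 0.009, -0.006]
ft_force: [-0.1, 1.1, 0.6]
grip_width: 1.0
grasp_force: 0.0
now 10.0 [ 0.53  -0.052  0.332] shift [-0.14   0.289  0.027] turn [-0.008 -0.02   0.002] q [ 1.045  0.246 -1.202  1.481  0.217  1.553 -1.341] f [-0.093  1.126  0.602]
```

```bash
python3 -m inch '[[[-0.02,0.042,0,0,-0.005,0,-1],[-0.04,0.084,0,-0.004,-0.01,0,-1],[-0.06,0.126,0,-0.008,-0.02,0,-1],[-0.08,0.168,0,-0.008,-0.02,0.002,-1],[-0.1,0.21,0.01,-0.008,-0.02,0.002,-1],[-0.12,0.25,0.02,-0.008,-0.02,0.002,-1],[-0.14,0.289,0.027,-0.008,-0.02,0.002,-1],[-0.14,0.289,0.027,-0.008,-0.02,0.002,-1],[-0.14,0.289,0.027,-0.008,-0.02,0.002,-1]]]'
python3 - <<'E'
from h import *
W=cam('wrist');i=imaging.camera('wrist');cv2.imwrite('pics/w7.png',cv2.resize(i,None,fx=1.5,fy=1.5));np.save('W7.npy',np.hstack([W[0],W[1],W[2][:,None]]))
print([(x['pixel'],x['conf'],onz(W,x['pixel'],.13)) for x in spotter.look_for('carrier_grip','wrist')[:2]])
E
python3 go.py .506 -.372 .13 .375
```

```text
clock: 10.9
position: [0.5068, -0.3698, 0.302]
ee_rot: [0.982, 0.187, 0.001, 0.001]
ft_force: [0.9, 1.2, 0.4]
grip_width: 1.003
grasp_force: 0.0
[([255.4, 148.9], 0.62, array([ 0.52544263, -0.36745235,  0.13      ])), ([274.4, 125.2], 0.45, array([ 0.55386339, -0.3760335 ,  0.13      ]))]
now 11.0 [ 0.508 -0.368  0.303] shift [-0.003  0.002  0.173] turn [ 0.003 -0.002  0.003] q [ 1.256  0.483 -1.028  1.279  0.41   1.593 -0.899] f [-0.178 -0.62   0.901]
```

View pics/w7.png

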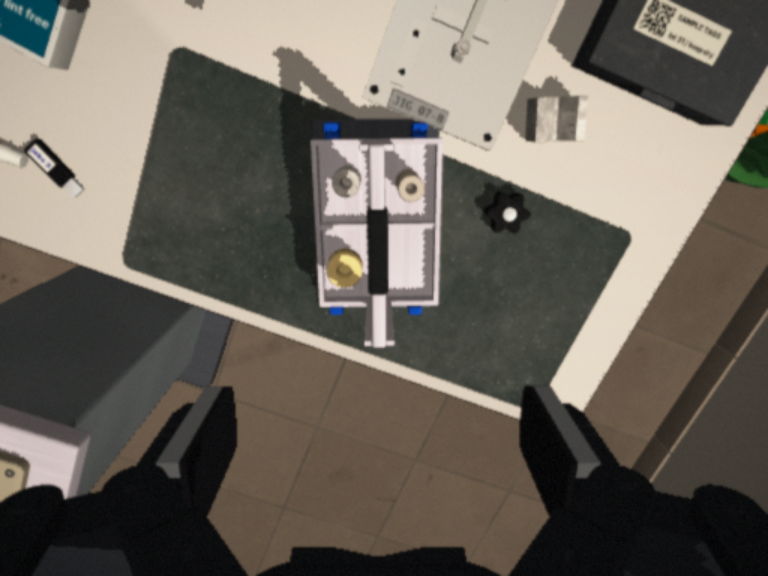

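The grip runs vertically from (377,208) to (377,292) in 1.5x pixels, centred between the fingers, so yaw and sideways alignment are good. I check its position along the bar.

```bash
python3 - <<'E'
from h import *
m=np.load('W7.npy');W=(m[:,:3],m[:,3:6],m[:,6])
a,b=[onz(W,np.array(p)/1.5,.134) for p in [(377,208),(377,292)]];print(a,b,(a+b)/2,np.linalg.norm(a-b),np.arctan2(*(a-b)[1::-1]))
E
python3 go.py .507 -.370 .126 .375
```

```text
[ 0.53407785 -0.35970678  0.134     ] [ 0.48039003 -0.38081643  0.134     ] [ 0.50723394 -0.37026161  0.134     ] 0.05768882019198962 0.3746241879954651
now 11.0 [ 0.508 -0.368  0.303] shift [-0.001  0.001  0.177] turn [ 0.003 -0.002  0.003] q [ 1.256  0.483 -1.028  1.279  0.41   1.593 -0.899] f [-0.178 -0.62   0.901]
```

```bash
python3 -m inch '[[[-0.001,0.001,0.045,0,0,0,-1],[-0.001,0.001,0.09,0.002,-0.002,0.003,-1],[-0.001,0.001,0.13,0.003,-0.002,0.003,-1],[-0.001,0.001,0.155,0.003,-0.002,0.003,-1],[-0.001,0.001,0.172,0.003,-0.002,0.003,-1],[-0.001,0.001,0.178,0.003,-0.002,0.003,-1],[-0.001,0.001,0.178,0.003,-0.002,0.003,-1],[-0.001,0.001,0.178,0.003,-0.002,0.003,-1]]]' 36
python3 go.py .507 -.370 .125 .375
python3 -m inch '[[[0,0,0,0,0,0,0],[0,0,0,0,0,0,0.3],[0,0,0,0,0,0,0.5],[0,0,0,0,0,0,0.7],[0,0,0,0,0,0,1],[0,0,0,0,0,0,1],[0,0,0,0,0,0,1],[0,0,0,0,0,0,1],[0,0,0,0,0,0,1]]]' 36
python3 go.py .507 -.370 .225 .375
```

```text
clock: 11.8
position: [0.5073, -0.3724, 0.1266]
ee_rot: [0.983, 0.185, 0.0, 0.001]
ft_force: [-0.3, -0.9, 1.2]
grip_width: 1.0
grasp_force: 0.0
now 11.8 [ 0.507 -0.372  0.127] shift [ 0.001 -0.002  0.002] turn [ 0.002 -0.    -0.002] q [ 1.258  0.594 -0.968  1.526  0.503  1.286 -0.97 ] f [-0.335 -0.865  1.211]
clock: 12.7
position: [0.5065, -0.3724, 0.125]
ee_rot: [0.983, 0.185, -0.0, 0.0]
ft_force: [0.9, -0.1, -0.2]
grip_width: -0.003
grasp_force: 0.0
now 12.7 [ 0.506 -0.372  0.125] shift [ 0.001 -0.002 -0.1  ] turn [ 0.     0.001 -0.003] q [ 1.258  0.596 -0.967  1.527  0.503  1.285 -0.97 ] f [ 0.896 -0.127 -0.238]
```

The fingers shut without holding anything. I'll look before mending it.

Run:
```python
from h import *
a=imaging.camera('wrist');b=imaging.camera('side')[215:335,190:330]
b=cv2.resize(b,(448,384),interpolation=cv2.INTER_CUBIC);a=cv2.resize(a,(352,264))
o=np.zeros((384,800,3),np.uint8);o[:264,:352]=a;o[:,352:]=b;cv2.imwrite('pics/g.png',o)
```

```text
(no output)
```

View pics/g.png

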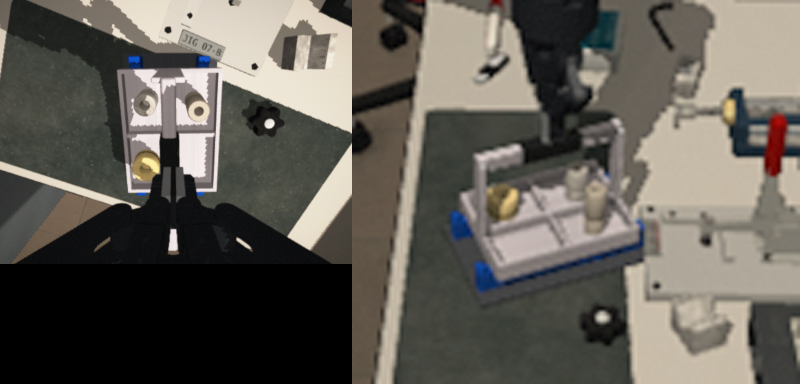

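The side crop shows the shut fingers ending at about (560,140), at the grip's upper edge or behind it. The carrier and samples are unmoved. I triangulate the grip from several views to see which way I'm off.

Run:
```python
from h import *
np.set_printoptions(precision=4,suppress=True)
m=np.load('W7.npy');W7=(m[:,:3],m[:,3:6],m[:,6]);D=cam('side')
T=np.eye(4);T[:3,:3]=R.from_quat([0.984,0.177,-0.001,0]).as_matrix();T[:3,3]=[.5095,-.4011,.3386]
c=imaging.calibration('wrist');M=np.linalg.inv(T@np.array(c['tool_from_camera']));W1=(np.array(c['mtx']),M[:3,:3],M[:3,3])
W=cam('wrist')
s=np.array([195+346.5/6,235+152/6])
for n,w,p in [('w7',W7,(377/1.5,250/1.5)),('w1',W1,(338/1.5,227.5/1.5))]: print(n,tri([D,w],[s,p]),onz(w,p,.134))
print('side on z',[ (z,onz(D,s,z)) for z in (.09,.11,.124)])
i=imaging.camera('side');pz=sensors.get_obs()['position']
print('tcp in side crop',[((proj(D,[pz[0],pz[1],pz[2]+k])-[190,215])*3.2+[352,0]) for k in(-.017,0,.03)])
print('tcp in wrist',[proj(W,[pz[0],pz[1],pz[2]+k]) for k in(-.017,0,.03)])
v=imaging.camera('wrist');cv2.imwrite('pics/g2.png',cv2.resize(v[150:330,180:330],None,fx=3.3,fy=3.3,interpolation=cv2.INTER_CUBIC))
```

```text
w7 [ 0.5084 -0.3712  0.1254] [ 0.508 -0.37   0.134]
w1 [ 0.5082 -0.3724  0.1265] [ 0.5072 -0.3719  0.134 ]
side on z [(0.09, array([ 0.5117, -0.3295,  0.09  ])), (0.11, array([ 0.5111, -0.3536,  0.11  ])), (0.124, array([ 0.5108, -0.3705,  0.124 ]))]
tcp in side crop [array([547.7626, 159.9108]), array([548.0759, 145.4979]), array([548.6401, 119.5442])]
tcp in wrist [array([250.462 , 234.2993]), array([250.364 , 248.7545]), array([250.1378, 282.1054])]
```

View pics/g2.png

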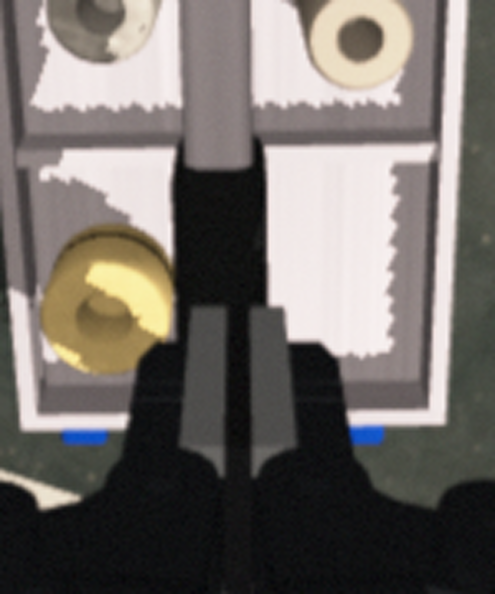

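Run:
```python
from h import *
c=imaging.calibration('wrist');M=np.linalg.inv(np.array(c['tool_from_camera']));W=(np.array(c['mtx']),M[:3,:3],M[:3,3])
for x in (0,.011):
  print(x,[(z,proj(W,[x,0,z]).round(1)) for z in(-.03,-.02,-.01,0,.01,.017)])
s=sensors.get_obs();print(s['grip_width'],s['grasp_force'],s['ft_force'],s['torque'])
```

```text
0 [(-0.03, array([250.1, 282. ])), (-0.02, array([250.2, 269.6])), (-0.01, array([250.2, 258.5])), (0, array([250.3, 248.7])), (0.01, array([250.4, 239.9])), (0.017, array([250.4, 234.3]))]
0.011 [(-0.03, array([250. , 259.8])), (-0.02, array([250.1, 248.4])), (-0.01, array([250.2, 238.4])), (0, array([250.3, 229.5])), (0.01, array([250.3, 221.6])), (0.017, array([250.4, 216.5]))]
0.0018982311997973221 0.0 [-0.30124309 -0.33801423  0.11701512] [ 0.03254073 -0.00261609 -0.03966142]
```

That view shows the pad tips at about (237,307) in the crop, in front of the grip's black top. By the calibration, that puts the tips some 15 mm behind the TCP instead of 17 mm ahead, so they closed above the grip. I have now viewed 12 pictures, which is over the limit of 10, so I'll view no more and work from numbers. I open, go 28 mm lower and close again.

```bash
python3 -m inch '[[[0,0,-0.015,0,0,0,-1],[0,0,-0.02,0,0,0,-1],[0,0,-0.02,0,0,0,-1],[0,0,-0.02,0,0,0,-1],[0,0,-0.02,0,0,0,-1],[0,0,-0.005,0,0,0,-1],[0,0,0.01,0,0,0,-1],[0,0,0.02,0,0,0,-1],[0,0,0.028,0,0,0,-1],[0,0,0.028,0,0,0,-1]]]' 36
python3 go.py .508 -.371 .097 .375
```

```text
clock: 13.9
position: [0.5057, -0.372, 0.0953]
ee_rot: [0.983, 0.185, -0.001, -0.001]
ft_force: [0.2, 0.6, 0.2]
grip_width: 1.0
grasp_force: 0.0
now 13.9 [ 0.506 -0.372  0.095] shift [ 0.003 -0.    -0.002] turn [-0.002  0.002 -0.002] q [ 1.249  0.624 -0.95   1.556  0.526  1.24  -0.986] f [0.247 0.599 0.236]
```

```bash
python3 -m inch '[[[0.002,0,0,0,0,0,-0.4],[0.002,0,0,0,0,0,0],[0.002,0,0,0,0,0,0.3],[0.002,0,0,0,0,0,0.5],[0.002,0,0,0,0,0,0.7],[0.002,0,0,0,0,0,1],[0.002,0,0,0,0,0,1],[0.002,0,0,0,0,0,1]]]' 36
python3 go.py .508 -.371 .197 .375
```

```text
clock: 14.7
position: [0.5081, -0.3716, 0.0969]
ee_rot: [0.983, 0.185, -0.001, 0.0]
ft_force: [-0.9, 1.5, -0.8]
grip_width: 0.156
grasp_force: 38.5
now 14.7 [ 0.508 -0.372  0.097] shift [-0.    -0.001 -0.1  ] turn [-0.     0.001 -0.003] q [ 1.245  0.624 -0.95   1.551  0.527  1.242 -0.988] f [-0.855  1.49  -0.806]
```

The opening is 13.3 mm at 38 N, which matches the grip. I lift gently.

```bash
python3 -m inch '[[[0,0,-0.003,0,0,0,1],[0,0,-0.008,0,0,0,1],[0,0,-0.014,0,0,0,1],[0,0,-0.02,0,0,0,1],[0,0,-0.02,0,0,0,1],[0,0,-0.02,0,0,0,1]]]'
python3 -m inch '[[[0,0,-0.005,0,0,0,1],[0,0,-0.014,0,0,0,1],[0,0,-0.025,0,0,0,1],[0,0,-0.036,0,0,0,1],[0,0,-0.047,0,0,0,1],[0,0,-0.058,0,0,0,1],[0,0,-0.068,0,0,0,1],[0,0,-0.076,0,0,0,1],[0,0,-0.08,0,0,0,1],[0,0,-0.08,0,0,0,1]]]'
python3 -m inch '[[[0,0,0,0,0,0,1],[0,0,0,0,0,0,1],[0,0,0,0,0,0,1],[0,0,0,0,0,0,1],[0,0,0,0,0,0,1],[0,0,0,0,0,0,1],[0,0,0,0,0,0,1],[0,0,0,0,0,0,1],[0,0,0,0,0,0,1],[0,0,0,0,0,0,1]]]'
python3 go.py .508 -.371 .197 .375
python3 - <<'E'
from h import *
np.set_printoptions(precision=3,suppress=True)
for n in ['wrist','side']:
    C=cam(n);i=imaging.camera(n)
    for l,h in [('sample_short_mid',-.0735),('sample_ringed_mid',-.0795),('sample_tall_mid',-.0655),('carrier_grip',0)]:
        print(n,l,[(np.round(x['pixel'],0),round(x['conf'],2),onz(C,x['pixel'],.224+h)) for x in spotter.look_for(l,n)[:2]])
E
```

```text
clock: 15.3
position: [0.5083, -0.3718, 0.1172]
ee_rot: [0.983, 0.185, -0.0, 0.0]
ft_force: [0.1, 0.8, -4.2]
grip_width: 0.148
grasp_force: 38.0
clock: 16.3
position: [0.5086, -0.3717, 0.1975]
ee_rot: [0.983, 0.185, -0.0, 0.0]
ft_force: [0.7, 0.6, -3.0]
grip_width: 0.157
grasp_force: 38.0
clock: 17.3
position: [0.5084, -0.3716, 0.197]
ee_rot: [0.983, 0.185, -0.0, 0.0]
ft_force: [0.3, 0.4, -3.8]
grip_width: 0.158
grasp_force: 38.1
now 17.3 [ 0.508 -0.372  0.197] shift [-0.    -0.001  0.   ] turn [ 0.     0.001 -0.003] q [ 1.266  0.541 -0.998  1.438  0.455  1.407 -0.939] f [ 0.33   0.36  -3.763]
wrist sample_short_mid []
wrist sample_ringed_mid [(array([198., 254.]), 0.79, array([ 0.464, -0.349,  0.145]))]
wrist sample_tall_mid [(array([297., 167.]), 0.72, array([ 0.55 , -0.385,  0.159])), (array([254., 199.]), 0.17, array([ 0.522, -0.369,  0.159]))]
wrist carrier_grip [(array([252., 197.]), 0.86, array([ 0.545, -0.359,  0.224]))]
side sample_short_mid []
side sample_ringed_mid [(array([234., 254.]), 0.69, array([ 0.455, -0.368,  0.144]))]
side sample_tall_mid [(array([268., 254.]), 0.58, array([ 0.553, -0.383,  0.158])), (array([237., 254.]), 0.52, array([ 0.466, -0.384,  0.158]))]
side carrier_grip [(array([248., 256.]), 0.59, array([ 0.497, -0.472,  0.224])), (array([266., 224.]), 0.47, array([ 0.548, -0.329,  0.224]))]
```

The load is about 0.39 kg, which is plausible, and the grip is steady at 38 N. The tall and brass samples are found at their expected places in the raised tray. The detector didn't find the short one. I hold a little longer, then hand in.

```bash
python3 -m inch '[[[0,0,0,0,0,0,1],[0,0,0,0,0,0,1],[0,0,0,0,0,0,1],[0,0,0,0,0,0,1],[0,0,0,0,0,0,1],[0,0,0,0,0,0,1],[0,0,0,0,0,0,1],[0,0,0,0,0,0,1],[0,0,0,0,0,0,1],[0,0,0,0,0,0,1]]]'
python3 -m inch '[[[0,0,0,0,0,0,1],[0,0,0,0,0,0,1],[0,0,0,0,0,0,1],[0,0,0,0,0,0,1],[0,0,0,0,0,0,1]]]'
python3 - <<'E'
from h import *
# tilt check: tray outline rays in the wrist view at level-height, and the bright short sample area
C=cam('wrist');i=imaging.camera('wrist');s=sensors.get_obs();print(s['torque'],s['ft_force'],s['grasp_force'])
a,b=np.array(s['position']),None
for n in ['side','wrist']:
    imaging.camera(n);print(n,[(l,np.round(x['pixel']),round(x['conf'],2)) for l in ('sample_short_mid','dry_cabinet','cabinet_door') for x in spotter.look_for(l,n)[:1]])
print(order.hand_in())
E
```

```text
clock: 18.8
position: [0.5084, -0.3717, 0.197]
ee_rot: [0.983, 0.185, -0.0, 0.0]
ft_force: [0.2, 1.8, -3.8]
grip_width: 0.16
grasp_force: 38.0
clock: 19.3
position: [0.5084, -0.3716, 0.197]
ee_rot: [0.983, 0.185, -0.0, 0.0]
ft_force: [0.6, -0.0, -4.9]
grip_width: 0.158
grasp_force: 38.0
[-0.04290703  0.05657758 -0.0364714 ] [ 0.23670799  0.35626777 -4.04104254] 38.034077882766724
side [('dry_cabinet', array([280., 167.]), 0.66)]
wrist [('sample_short_mid', array([210., 162.]), 0.71)]
the job is handed in; nothing more can be done
None
```

The door was pushed shut and stayed flush when released, then the carrier was lifted about 10 cm, held still for over 2 s and handed in (no verdict was returned); its level was not measured, the first grasp closed above the grip and was redone 28 mm lower, and I viewed 12 pictures against the limit of 10.

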